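# Seat a sample carrier on the reader's hidden locating pin and hold it down

### The job

Pick up the white sample carrier by its upright rib, lower it into the guide channel of the sample reader at the end away from the reader head, with the carrier's rear edge about level with that open end, then slide it along towards the reader head, without lifting it out of the channel, until the socket under it drops over the locating pin. Then press it fully down against the sprung contact pad and finish while still holding it pressed down, for it springs up again if let go. Leave the specimen cups and the tape roll where they are.

Things in the scene. Friction and masses are not known exactly. Their poses are not given: they have to be found in the camera images.
- carrier_mid (a point): Loose white plastic sample carrier, about 0.33 kg, flat on the table at the start: tray 160 (x) x 80 (y) x 22 mm, with an upright grip rib 70 (x) x 24 (y) mm on its middle, rising from 22 to 77 mm above the underside. Four tubes lie fastened beside the rib, nothing there over 35 mm above the underside. This point: on the vertical axis, 38.5 mm above the underside. Same after a half turn.
- carrier_socket (a point): Mouth of the blind socket in the middle of the carrier's underside (at underside level): an opening 20 (x) x 22 (y) mm, 18 mm deep, unseen from above. Axes as the carrier's.
- dock: Sample reader, fixed to the table. Origin on the table top under the centre of its guide channel; x along the channel from the open end, nearer the robot, to the reader head (grey block 70 mm high, face at x = +130 mm); z up. Channel 240 mm long, floor 12 mm above the table, 86 mm wide between aluminium rails with flared tops 45 mm above the table. Channel's open end at x = -120 mm.
- pin_zone (a point): Middle of the stretch in which the steel locating pin (13 mm diameter) stands: the pin is on the channel's centre line within 14 mm either way along x of this point (x = +14 mm in the reader's frame), different every time and not reported, but seen from above until covered. This point is 26 mm above the table, as high as the pin's tip. Fixed to the reader; axes as the reader's.
- channel_floor (a point): Centre of the channel's floor, 12 mm above the table. Heights of the carrier's underside above the table: riding on the pin's tip 26 mm; dropped over the pin onto the contact pad 20 mm; pressed fully down 14 mm. Axes as the reader's.
- pad (a joint): Travel of the sprung contact pad, two black strips lengthwise in the channel, 20 mm above the table when up: 0 = up, 0.006 m = fully down. The spring takes about 6 N to start and 11 N to hold fully down; the carrier's weight alone does not press it.
- cup_a_mid (a point): Bystander: specimen cup with screw cap, 60 mm in diameter, 69 mm tall; its centre.
- cup_b_mid (a point): Bystander: a second specimen cup like the first; its centre.
- tape: Bystander: roll of paper tape lying flat, 54 mm in diameter, 19 mm tall; origin at its underside.
Not all that is in view belongs to the job. Leave any green or red look-alike of the part that bears carrier_mid alone.

How it is judged:
By the outcome, as a careful person would: the job done as asked, in the order asked, and still so for the second after the job is handed in, while the arm keeps its last pose, push and grip.
It also fails if it takes over 58 s, if anything falls off the work surface, if the arm or the gripper's body presses on something with over 40 N, if the wrist force passes 120 N, or if a joint passes its speed limit or range.

### The arm

A 6-joint arm with a two-finger parallel gripper is mounted at the origin on the work surface. World frame = base frame: x ahead of the robot, y to its left, z up, the work surface at z = 0. Lengths are in m, angles in rad, forces in N, time in s.
With the tool pointing down it reaches from about 0.375 to 0.975 m from the base axis. Payload 3.8 kg.
Tool frame: the origin (TCP) lies on the mounting face of the last link; the fingertips stand 166 mm ahead of it and the grasp point (between the pads) lies 147 mm ahead of it; z points along the fingers, y is the line along which they close (so a half turn about z gives the same grasp; the last joint's range is limited). The gripper opens to 88 mm and grips with 3 to 60 N. Pads are 18 mm wide; open, the fingers measure 123 mm over their backs; the gripper's body (75 mm by 187 mm) begins 45 mm behind the grasp point.
Start: joints at [1.121, 0.264, 1.604, -0, 1.274, -0.037], TCP at [0.271, 0.618, 0.405] pointing down, gripper open.
Joint ranges: [-2.63, 2.63], [-0.94, 2.18], [0.31, 2.57], [-1.31, 4.45], [0, 2.66], [-2.55, 2.55]. Speed limits (rad/s): [2.57, 2.57, 3.14, 3.14, 3.14, 3.14].

### API

Orientations are given as a unit quaternion [w, x, y, z].
In Python, from station import state, grab_frame, hand_in, look_for, outline_of, spot_point gives the robot as it stands. The module is installed in compiled form; this text tells all that it offers.
- The arm moves only by the tool apply_moves, never from a script. Its argument "rows" is a list of rows, each an object of numbers: "tx", "ty", "tz": the shift along the tool's x, y, z in cm; "wx", "wy", "wz": the turn, a rotation vector about the tool's x, y, z in rad; "hand": the gripper's target within -1 to 1 (shut at 1, half-way at 0, fully open at -1). A call has 1 to 8 rows; each row is the pose to reach, as a shift and turn from the pose commanded when the call began, along the tool's axes at that moment; what a row does not reach only later rows make up. A row lasts 1/12 s, in which the tool goes at most 41.7 mm and 7.16 degrees, less where a joint would pass 70% of its speed; a pose out of reach is approached as far as the arm can. A call with a gripper value outside its range is refused whole. The fingers move at their own pace and stop on an object; the grip force is fixed at half the most. Time passes only in rows, so rows that repeat a pose let the fingers close. It gives the time, the measured TCP pose, the force, the opening and the grip force at its end, in the units of the state.
- state(): the state, without advancing time (a new reading comes with each control period).
- grab_frame(name): name is "side" or "top"; returns a dict with "image" (384x512x3 uint8, blue, green, red), "camera_matrix" (3x3 intrinsics, pixels), "pose" (4x4, takes a point from camera to world coordinates). Camera axes: x right, y up, looking along -z (the intrinsics and any distortion apply to the point x, -y, -z); pixel columns grow to the right and rows downward; lengths in m; the calibration is good to about 2 mm. A picture is of the moment at which its call begins. There is no depth.
- hand_in(): hands the job in; it is judged then, once.
Trained networks look in a picture, given as the dict that the camera call returned (one of the last four; its "shot" number tells which), for a name from the list of things; names that differ only in an ending like _2 or _b are one class to them, and where a whole thing is asked for, a point or a joint stands for the part that bears it (a point fixed in the world has none). Each returns a list of dicts, best first, with "p" (0 to 1); they miss things now and then, are a little off and sometimes report something else, mostly with a low value. They report only what shows in the picture. A call takes as long as a camera call. They do not tell look-alikes from the thing itself.
- look_for(picture, target): "box" ([left, top, right, bottom] in pixels, round what is visible of it).
- outline_of(picture, target): "pixels" (384x512 bool, what is visible of it) and "box" ([left, top, right, bottom] in pixels, round what is visible of it).
- spot_point(picture, target): "pixel" ([column, row] in pixels: a listed point, or the origin of a listed thing).
The state is a dict: "t": time; "joint_positions": joint angles; "joint_velocities": joint speeds; "effort": joint torques, N m; "tool_pos": TCP position; "tool_rot": TCP orientation; "ft_force": force on the tool from outside, world axes, zero at the start; "moment": the same for the moment, N m; "width": finger opening in m; "grasp_force": force on a finger pad.
Only numpy, scipy, OpenCV 4.12 (cv2) and the standard library are available. Lean on these libraries where they do the work, as an engineer would, in place of code of your own. Each camera call takes 0.05 s, during which the arm holds its last target. There are 200 camera calls.

## Working session

There is one attempt and no reset: what is moved stays moved. The work goes in short steps, Python scripts to look and compute and a tool call to move; the robot and the scene stay as the last step left them, time stands still between calls to the robot, and variables do not carry over. Pictures are saved under pics/ and viewed, at most 10 in all, crops included, and the job is handed in when it is done.

Besides the shell and the picture viewer there is one more tool, called after "Request:" as name(argument=value, ...) on one line, values as JSON. apply_moves: Moves the arm, as the interface text tells. Its arguments: {"type":"object","properties":{"rows":{"type":"array","items":{"type":"object","properties":{"tx":{"type":"number"},"ty":{"type":"number"},"tz":{"type":"number"},"wx":{"type":"number"},"wy":{"type":"number"},"wz":{"type":"number"},"hand":{"type":"number"}}}}},"required":["rows"]}

```bash
mkdir -p pics; cat > h.py <<'E'
import numpy as np, cv2
from station import *
def ray(f,px):
    K=np.array(f["camera_matrix"]);T=np.array(f["pose"])
    d=np.linalg.inv(K)@[px[0],px[1],1]; d=np.array([d[0],-d[1],-d[2]])
    return T[:3,3],T[:3,:3]@d
def atz(f,px,z):
    o,d=ray(f,px); return o+d*(z-o[2])/d[2]
def proj(f,P):
    K=np.array(f["camera_matrix"]);T=np.array(f["pose"])
    c=T[:3,:3].T@(np.array(P)-T[:3,3]); c=K@[c[0],-c[1],-c[2]]; return c[:2]/c[2]
E
python3 - <<'E'
from h import *
s=state();print(s)
Z=dict(carrier_mid=.0385,dock=0,pin_zone=.026,channel_floor=.012,cup_a_mid=.0345,tape=0)
ims=[]
for n in("top","side"):
    f=grab_frame(n);ims.append(f["image"]);print(n,[k for k in f],np.round(f["pose"],3).tolist(),np.round(f["camera_matrix"],1).tolist())
    for k,z in Z.items():
        for r in spot_point(f,k)[:4]: print(k,round(r["p"],2),np.round(r["pixel"],1),np.round(atz(f,r["pixel"],z),3))
    cv2.imwrite(f"pics/{n}0.png",f["image"])
E
```

```text
{'t': 0.0, 'joint_positions': array([ 1.12110920e+00,  2.64700535e-01,  1.60531718e+00, -4.88344739e-05,
        1.27370954e+00, -3.69129046e-02]), 'joint_velocities': array([ 0.0001485 ,  0.00049594,  0.00126821,  0.00059991, -0.00113957,
        0.00150906]), 'effort': array([-1.84627395e-03, -5.02122116e+01, -3.56861472e+01,  7.26622506e-02,
        2.97904050e-02, -1.52156058e-04]), 'tool_pos': array([0.27064944, 0.61799911, 0.40345377]), 'tool_rot': array([-2.34468048e-04,  2.04917891e-01,  9.78778585e-01, -1.04149224e-03]), 'ft_force': array([-0.16366064, -0.19176956,  0.41803203]), 'moment': array([ 0.04755118, -0.04922741, -0.00728884]), 'grasp_force': 0.0, 'width': 0.08791043745229833}
top ['image', 'camera_matrix', 'pose', 'shot'] [[0.004, 0.98, -0.198, 0.397], [-1.0, 0.004, 0.001, 0.073], [0.002, 0.198, 0.98, 0.937], [0.0, 0.0, 0.0, 1.0]] [[398.5, 0.0, 252.1], [0.0, 398.5, 193.2], [0.0, 0.0, 1.0]]
carrier_mid 0.96 [180.1 222.8] [0.508 0.234 0.038]
carrier_mid 0.7 [217.6  91.5] [0.829 0.156 0.038]
carrier_mid 0.69 [153.4 324.7] [0.288 0.283 0.038]
dock 0.57 [373.  233.7] [ 0.489 -0.213  0.   ]
pin_zone 0.61 [381.  225.6] [ 0.505 -0.224  0.026]
channel_floor 0.71 [379.2 229.3] [ 0.498 -0.224  0.012]
cup_a_mid 0.97 [282.4 263.1] [0.42  0.003 0.034]
tape 0.69 [285.  162.1] [ 0.663 -0.008  0.   ]
side ['image', 'camera_matrix', 'pose', 'shot'] [[0.942, 0.179, -0.283, 0.27], [-0.335, 0.511, -0.792, -0.716], [0.003, 0.841, 0.542, 0.589], [0.0, 0.0, 0.0, 1.0]] [[413.0, 0.0, 259.1], [0.0, 413.0, 197.5], [0.0, 0.0, 1.0]]
carrier_mid 0.97 [223.4 174.3] [0.505 0.228 0.038]
carrier_mid 0.9 [140.4 175.9] [0.294 0.293 0.038]
carrier_mid 0.64 [343.4 165.9] [0.834 0.163 0.038]
dock 0.65 [281.9 304.1] [ 0.494 -0.219  0.   ]
pin_zone 0.83 [292.7 294.2] [ 0.512 -0.225  0.026]
channel_floor 0.81 [282.3 301. ] [ 0.493 -0.222  0.012]
cup_a_mid 0.57 [213.  225.9] [0.423 0.017 0.034]
tape 0.6 [315.6 221.8] [ 0.67  -0.003  0.   ]
```

View pics/top0.png

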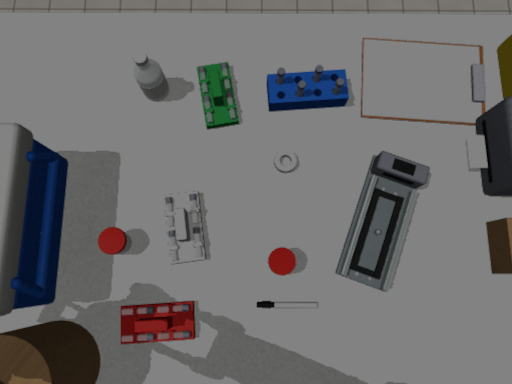

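View pics/side0.png

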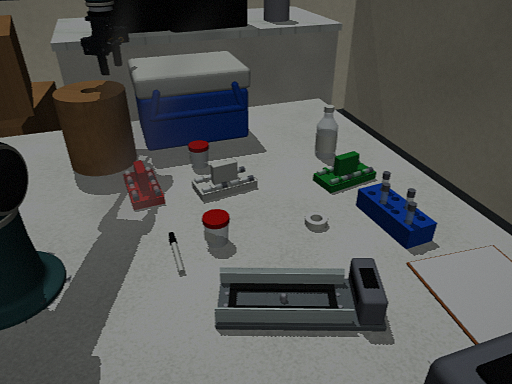

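Top view: white carrier at (183,225), green look-alike at (218,95) and red at (158,322). The white one fits the task, so I'll take that. The dock runs from its open end at (363,280) to its head at (400,170), and the pin shows near (378,231). I'll confirm with an enlarged crop and measure the angles.

```bash
python3 - <<'E'
from h import *
f=grab_frame("top");g=grab_frame("side")
im=f["image"]
c1=cv2.resize(im[175:275,140:220],None,fx=4.8,fy=4.8,interpolation=cv2.INTER_CUBIC)
c2=cv2.resize(im[145:295,330:440],None,fx=3.2,fy=3.2,interpolation=cv2.INTER_CUBIC)
cv2.imwrite("pics/crop1.png",np.hstack([c1,c2]));print(c1.shape,c2.shape)
def yaw(o,z):
    m=o["pixels"].astype(np.uint8);c=cv2.findContours(m,cv2.RETR_EXTERNAL,cv2.CHAIN_APPROX_NONE)[0];c=max(c,key=cv2.contourArea)
    P=np.array([atz(f,p[0],z)[:2] for p in c]);r=cv2.minAreaRect((P*1000).astype(np.float32));print(o["p"],o["box"],r,np.round(cv2.boxPoints(r)).tolist())
for o in outline_of(f,"carrier_mid")[:3]: yaw(o,.022)
for o in outline_of(f,"dock")[:1]: yaw(o,.03)
E
```

```text
(480, 384, 3) (480, 352, 3)
0.81 [161.0, 192.5, 204.5, 262.7] ((502.3930969238281, 226.3324432373047), (162.615478515625, 83.62775421142578), 8.094188690185547) [[416.0, 256.0], [428.0, 173.0], [589.0, 196.0], [577.0, 279.0]]
0.72 [197.1, 61.4, 233.9, 126.5] ((828.1089477539062, 158.55409240722656), (168.566650390625, 80.10291290283203), 9.410728454589844) [[738.0, 184.0], [752.0, 105.0], [918.0, 133.0], [905.0, 212.0]]
0.62 [120.3, 303.0, 194.6, 346.1] ((290.85675048828125, 277.56005859375), (80.87130737304688, 161.7667694091797), 4.098330974578857) [[245.0, 355.0], [256.0, 194.0], [337.0, 200.0], [325.0, 361.0]]
0.58 [333.2, 146.9, 430.9, 291.6] ((520.5640258789062, -229.8191375732422), (137.96620178222656, 314.9440002441406), 69.02578735351562) [[349.0, -238.0], [643.0, -351.0], [692.0, -222.0], [398.0, -109.0]]
```

View pics/crop1.png

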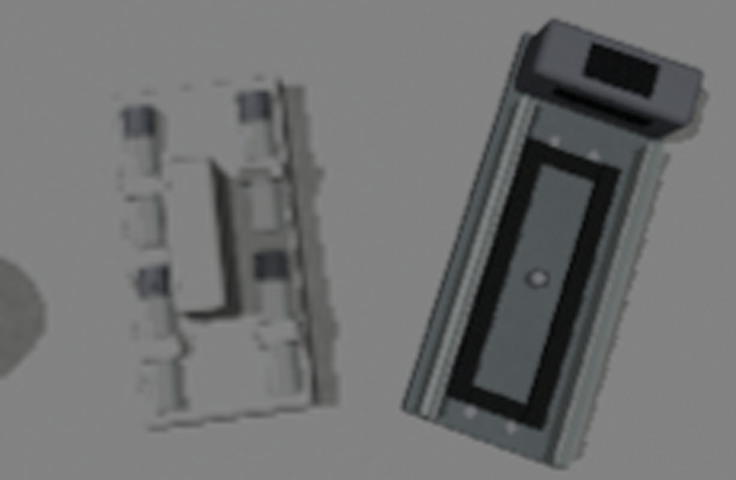

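```bash
python3 - <<'E'
from h import *
f=grab_frame("top")
A=lambda p,z:atz(f,[p[0]/4.8+140-.4,p[1]/4.8+175-.4],z)[:2]
B=lambda p,z:atz(f,[(p[0]-384)/3.2+330-.35,p[1]/3.2+145-.35],z)[:2]
an=lambda a,b:np.degrees(np.arctan2(*(b-a)[::-1]))
r=[A(p,.077) for p in[(167,163),(212,155),(227,310),(182,315)]]
print("rib",np.mean(r,0),an(r[3],r[0]),an(r[2],r[1]),[np.linalg.norm(r[i]-r[i-1]) for i in range(4)])
t=[A(p,.022) for p in[(305,405),(282,80),(118,95),(150,428)]]
print("tray",np.mean(t,0),an(t[0],t[1]),an(t[3],t[2]),an(t[0],t[3])-90)
p=[B(q,.020) for q in[(527,140),(621,168),(541,430),(448,393)]]
print("pad",np.mean(p,0),an(p[3],p[0]),an(p[2],p[1]),[np.linalg.norm(p[i]-p[i-1]) for i in range(4)])
print("pin",B((538,277),.026))
# rail tops
for a,b in[((432,415),(533,100)),((560,465),(658,145)),((405,408),(527,35))]: print(an(B(a,.045),B(b,.045)),B(a,.045),B(b,.045))
E
```

```text
rib [0.50193355 0.22629948] 7.965772450221629 7.593827342584884 [np.float64(0.06949705961541847), np.float64(0.020662708810002504), np.float64(0.0709065569379731), np.float64(0.02018789243973056)]
tray [0.5019369  0.22787963] 5.702567259633458 8.068237514805844 8.592694113956199
pad [ 0.49088399 -0.2157976 ] -19.88503657737871 -20.347769648056435 [np.float64(0.19479978763425906), np.float64(0.0707688784571933), np.float64(0.20033568638647145), np.float64(0.06908795069887934)]
pin [ 0.4925181  -0.21623465]
-20.244846347734846 [ 0.39553421 -0.1319832 ] [ 0.61806566 -0.21405664]
-20.62596748097534 [ 0.36253594 -0.21770209] [ 0.58534014 -0.30156395]
-20.34655541351702 [ 0.40016868 -0.11364905] [ 0.66671829 -0.21249504]
```

The crop shows the white carrier with its rib, beside the dock with the pin near the pad's centre. The carrier is at (0.502, 0.227) with yaw 7.8°, the dock is at about (0.491, -0.2165) with yaw -20.3°, and the pin is at about (0.4925, -0.216).

```bash
cat >> h.py <<'E'
from scipy.spatial.transform import Rotation as R
def go(x,y,tcpz,yaw):   # yaw = world angle of tool x, deg; tool down
    s=state();q=s["tool_rot"];Rm=R.from_quat([q[1],q[2],q[3],q[0]])
    Rt=R.from_euler("z",yaw,degrees=True)*R.from_euler("x",180,degrees=True)
    d=Rm.inv().apply(np.array([x,y,tcpz])-s["tool_pos"])*100
    w=(Rm.inv()*Rt).as_rotvec()
    print("t",round(s["t"],2),"pos",s["tool_pos"].round(4),"F",s["ft_force"].round(1),"w",round(s["width"],4),round(s["grasp_force"],1)); print(" shift cm",d.round(2)," rot",w.round(4))
E
python3 - <<'E'
from h import *
g=grab_frame("side")
# cooler front bottom edge px (147,145) on table, lid top front edge above it px(143,92)
for b,t in[((147,145),(135,92)),((247,127),(247,85)),((70,160),(57,95))]:
    P=atz(g,b,0);print(P.round(3),[ (z,proj(g,P+[0,0,z]).round()) for z in(.1,.15,.2,.25)])
go(.502,.227,.40,187.8)
print(state()["joint_positions"].round(3))
E
```

```text
[0.338 0.564 0.   ] [(0.1, array([142., 116.])), (0.15, array([140., 101.])), (0.2, array([137.,  85.])), (0.25, array([135.,  68.]))]
[0.693 0.597 0.   ] [(0.1, array([247., 100.])), (0.15, array([246.,  86.])), (0.2, array([246.,  71.])), (0.25, array([246.,  55.]))]
[0.103 0.534 0.   ] [(0.1, array([ 62., 130.])), (0.15, array([ 57., 113.])), (0.2, array([52., 96.])), (0.25, array([48., 78.]))]
t 1.0 pos [0.2708 0.6183 0.4047] F [-0.1 -0.3 -0. ] w 0.0881 0.0
 shift cm [-36.87 -26.57   0.47]  rot [-0.     0.    -0.549]
[ 1.121  0.264  1.604 -0.     1.274 -0.037]
```

Request:
apply_moves(rows=[{"tx": -2, "ty": -1.5, "tz": -3, "hand": -1}, {"tx": -36.87, "ty": -26.57, "tz": 0, "wz": -0.549}, {"tx": -36.87, "ty": -26.57, "tz": 0, "wz": -0.549}, {"tx": -36.87, "ty": -26.57, "tz": 0, "wz": -0.549}, {"tx": -36.87, "ty": -26.57, "tz": 0, "wz": -0.549}, {"tx": -36.87, "ty": -26.57, "tz": 0, "wz": -0.549}, {"tx": -36.87, "ty": -26.57, "tz": 0, "wz": -0.549}, {"tx": -36.87, "ty": -26.57, "tz": 0, "wz": -0.549}])

```text
invalid input
```

```bash
python3 -c "
from h import *
go(.502,.227,.32,187.8)"
```

```text
t 1.0 pos [0.2708 0.6183 0.4047] F [-0.1 -0.3 -0. ] w 0.0881 0.0
 shift cm [-36.87 -26.56   8.47]  rot [-0.     0.    -0.549]
```

Request:
apply_moves(rows=[{"tx": -2, "ty": -1.5, "tz": -3, "wx": 0, "wy": 0, "wz": 0, "hand": -1}, {"tx": -36.9, "ty": -26.6, "tz": 0.5, "wx": 0, "wy": 0, "wz": -0.549, "hand": -1}, {"tx": -36.9, "ty": -26.6, "tz": 0.5, "wx": 0, "wy": 0, "wz": -0.549, "hand": -1}, {"tx": -36.9, "ty": -26.6, "tz": 0.5, "wx": 0, "wy": 0, "wz": -0.549, "hand": -1}, {"tx": -36.9, "ty": -26.6, "tz": 0.5, "wx": 0, "wy": 0, "wz": -0.549, "hand": -1}, {"tx": -36.9, "ty": -26.6, "tz": 0.5, "wx": 0, "wy": 0, "wz": -0.549, "hand": -1}, {"tx": -36.9, "ty": -26.6, "tz": 0.5, "wx": 0, "wy": 0, "wz": -0.549, "hand": -1}, {"tx": -36.9, "ty": -26.6, "tz": 0.5, "wx": 0, "wy": 0, "wz": -0.549, "hand": -1}])

```text
t: 1.67
tool_pos: [0.4303, 0.347, 0.4114]
tool_rot: [0.0, -0.068, 0.998, 0.0]
ft_force: [0.7, -0.1, 0.3]
width: 0.0881
grasp_force: 0.0
```

```bash
python3 -c "
from h import *
go(.502,.227,.30,187.8)"
```

```text
t 1.67 pos [0.4303 0.347  0.4114] F [ 0.7 -0.1  0.3] w 0.0881 0.0
 shift cm [ -5.46 -12.87  11.14]  rot [0.0003 0.0007 0.0007]
```

Request:
apply_moves(rows=[{"tx": -5.4, "ty": -12.8, "tz": 11.0, "wx": 0, "wy": 0, "wz": 0, "hand": -1}, {"tx": -5.4, "ty": -12.8, "tz": 11.0, "wx": 0, "wy": 0, "wz": 0, "hand": -1}, {"tx": -5.4, "ty": -12.8, "tz": 11.0, "wx": 0, "wy": 0, "wz": 0, "hand": -1}, {"tx": -5.4, "ty": -12.8, "tz": 11.0, "wx": 0, "wy": 0, "wz": 0, "hand": -1}, {"tx": -5.4, "ty": -12.8, "tz": 11.0, "wx": 0, "wy": 0, "wz": 0, "hand": -1}, {"tx": -5.4, "ty": -12.8, "tz": 11.0, "wx": 0, "wy": 0, "wz": 0, "hand": -1}, {"tx": -5.4, "ty": -12.8, "tz": 11.0, "wx": 0, "wy": 0, "wz": 0, "hand": -1}])

```text
t: 2.25
tool_pos: [0.5008, 0.2294, 0.3014]
tool_rot: [-0.0, -0.067, 0.998, 0.0]
ft_force: [0.5, 0.7, 0.2]
width: 0.0884
grasp_force: 0.0
```

```bash
python3 -c "
from h import *
f=grab_frame('side');cv2.imwrite('pics/side1.png',cv2.resize(f['image'][60:260,130:400],None,fx=2.5,fy=2.5))
go(.502,.227,.204,187.8)"
```

```text
t 2.3 pos [0.5009 0.2302 0.3024] F [ 0.9 -0.4 -0.7] w 0.0882 0.0
 shift cm [-0.05 -0.34  9.84]  rot [ 0.0011  0.0013 -0.0002]
```

View pics/side1.png

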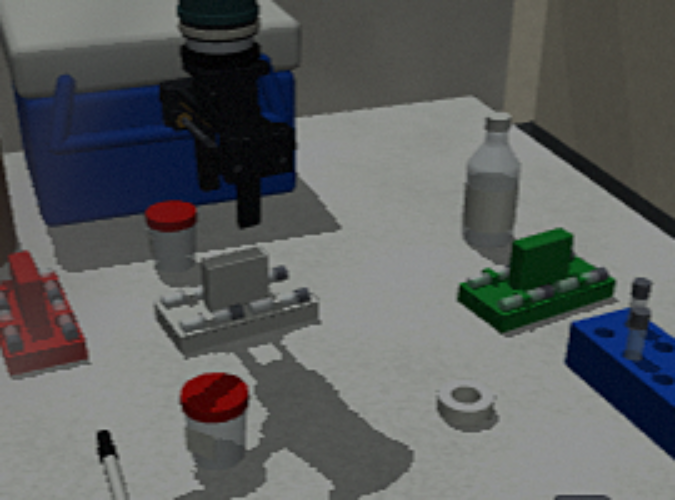

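Side view: the open fingers at crop (208,190) and (248,225) are above and either side of the white rib at (235,280). I'll descend and close.

Request:
apply_moves(rows=[{"tx": 0, "ty": -0.3, "tz": 3.5, "wx": 0, "wy": 0, "wz": 0, "hand": -1}, {"tx": 0, "ty": -0.3, "tz": 6.5, "wx": 0, "wy": 0, "wz": 0, "hand": -1}, {"tx": 0, "ty": -0.3, "tz": 8.5, "wx": 0, "wy": 0, "wz": 0, "hand": -1}, {"tx": 0, "ty": -0.3, "tz": 9.8, "wx": 0, "wy": 0, "wz": 0, "hand": -1}, {"tx": 0, "ty": -0.3, "tz": 9.8, "wx": 0, "wy": 0, "wz": 0, "hand": -1}, {"tx": 0, "ty": -0.3, "tz": 9.8, "wx": 0, "wy": 0, "wz": 0, "hand": -1}])

```text
t: 2.8
tool_pos: [0.5011, 0.2279, 0.2043]
tool_rot: [0.0, -0.069, 0.998, 0.0]
ft_force: [-0.2, 0.7, 0.9]
width: 0.0883
grasp_force: 0.0
```

Request:
apply_moves(rows=[{"tx": 0, "ty": 0, "tz": 0, "wx": 0, "wy": 0, "wz": 0, "hand": 1}, {"tx": 0, "ty": 0, "tz": 0, "wx": 0, "wy": 0, "wz": 0, "hand": 1}, {"tx": 0, "ty": 0, "tz": 0, "wx": 0, "wy": 0, "wz": 0, "hand": 1}, {"tx": 0, "ty": 0, "tz": 0, "wx": 0, "wy": 0, "wz": 0, "hand": 1}, {"tx": 0, "ty": 0, "tz": 0, "wx": 0, "wy": 0, "wz": 0, "hand": 1}, {"tx": 0, "ty": 0, "tz": 0, "wx": 0, "wy": 0, "wz": 0, "hand": 1}, {"tx": 0, "ty": 0, "tz": 0, "wx": 0, "wy": 0, "wz": 0, "hand": 1}, {"tx": 0, "ty": 0, "tz": 0, "wx": 0, "wy": 0, "wz": 0, "hand": 1}])

```text
t: 3.47
tool_pos: [0.5011, 0.2262, 0.2033]
tool_rot: [-0.0, -0.068, 0.998, -0.0]
ft_force: [-0.5, 0.1, -0.5]
width: 0.0367
grasp_force: 0.0
```

```bash
python3 -c "
from h import *
go(.502,.227,.204,187.8)"
```

```text
t 3.47 pos [0.5011 0.2262 0.2033] F [-0.5  0.1 -0.5] w 0.0367 0.0
 shift cm [-0.1   0.06 -0.07]  rot [-0.     -0.     -0.0001]
```

Request:
apply_moves(rows=[{"tx": 0, "ty": 0, "tz": 0, "wx": 0, "wy": 0, "wz": 0, "hand": 1}, {"tx": 0, "ty": 0, "tz": 0, "wx": 0, "wy": 0, "wz": 0, "hand": 1}, {"tx": 0, "ty": 0, "tz": 0, "wx": 0, "wy": 0, "wz": 0, "hand": 1}, {"tx": 0, "ty": 0, "tz": 0, "wx": 0, "wy": 0, "wz": 0, "hand": 1}, {"tx": 0, "ty": 0, "tz": 0, "wx": 0, "wy": 0, "wz": 0, "hand": 1}])

```text
t: 3.88
tool_pos: [0.5011, 0.2264, 0.2032]
tool_rot: [-0.0, -0.068, 0.998, 0.0]
ft_force: [-0.2, 1.8, -0.8]
width: 0.0242
grasp_force: 30.0
```

Request:
apply_moves(rows=[{"tx": 0, "ty": 0, "tz": -1, "wx": 0, "wy": 0, "wz": 0, "hand": 1}, {"tx": 0, "ty": 0, "tz": -3, "wx": 0, "wy": 0, "wz": 0, "hand": 1}, {"tx": 0, "ty": 0, "tz": -6, "wx": 0, "wy": 0, "wz": 0, "hand": 1}, {"tx": 0, "ty": 0, "tz": -9, "wx": 0, "wy": 0, "wz": 0, "hand": 1}, {"tx": 0, "ty": 0, "tz": -11, "wx": 0, "wy": 0, "wz": 0, "hand": 1}, {"tx": 0, "ty": 0, "tz": -12, "wx": 0, "wy": 0, "wz": 0, "hand": 1}, {"tx": 0, "ty": 0, "tz": -12, "wx": 0, "wy": 0, "wz": 0, "hand": 1}])

```text
t: 4.47
tool_pos: [0.502, 0.2266, 0.3265]
tool_rot: [0.003, -0.068, 0.998, 0.001]
ft_force: [-0.1, 0.0, -3.0]
width: 0.0241
grasp_force: 30.0
```

```bash
python3 -c "
from h import *
f=grab_frame('side');print(spot_point(f,'carrier_mid')[:1])
g=grab_frame('top');print(g['shot']);cv2.imwrite('pics/top1.png',g['image'])
c=np.deg2rad(-20.3);ox,oy=.4915,-.2168
go(ox-.04*np.cos(c),oy-.04*np.sin(c),.30,159.7)
print(state()['joint_positions'].round(2))"
```

```text
[{'pixel': [218.4, 132.8], 'p': 0.96}]
9
t 4.62 pos [0.5003 0.226  0.3216] F [ 0.4  0.5 -3. ] w 0.0237 30.0
 shift cm [ 10.4  -41.86   2.22]  rot [-0.0015 -0.0027  0.4905]
[ 0.38  0.1   1.96 -0.    1.09 -1.33]
```

Request:
apply_moves(rows=[{"tx": 0.5, "ty": -2, "tz": 0, "wx": 0, "wy": 0, "wz": 0.05, "hand": 1}, {"tx": 1.5, "ty": -5, "tz": 0, "wx": 0, "wy": 0, "wz": 0.12, "hand": 1}, {"tx": 2.2, "ty": -9, "tz": 0, "wx": 0, "wy": 0, "wz": 0.2, "hand": 1}, {"tx": 3.2, "ty": -13, "tz": 0, "wx": 0, "wy": 0, "wz": 0.28, "hand": 1}, {"tx": 4.2, "ty": -17, "tz": 0, "wx": 0, "wy": 0, "wz": 0.35, "hand": 1}, {"tx": 5.2, "ty": -21, "tz": 0, "wx": 0, "wy": 0, "wz": 0.42, "hand": 1}, {"tx": 6.2, "ty": -25, "tz": 0, "wx": 0, "wy": 0, "wz": 0.49, "hand": 1}, {"tx": 7, "ty": -28, "tz": 0, "wx": 0, "wy": 0, "wz": 0.49, "hand": 1}])

```text
t: 5.28
tool_pos: [0.4681, -0.0629, 0.321]
tool_rot: [-0.002, 0.178, 0.984, -0.0]
ft_force: [0.6, 0.1, -2.5]
width: 0.0238
grasp_force: 30.0
```

```bash
python3 -c "
from h import *
c=np.deg2rad(-20.3);ox,oy=.4915,-.2168
go(ox-.04*np.cos(c),oy-.04*np.sin(c),.31,159.7)"
```

```text
t 5.28 pos [ 0.4681 -0.0629  0.321 ] F [ 0.6  0.1 -2.5] w 0.0238 30.0
 shift cm [ -3.58 -13.61   1.1 ]  rot [-0.0016 -0.0039 -0.0031]
```

Request:
apply_moves(rows=[{"tx": -0.8, "ty": -3, "tz": 0, "wx": 0, "wy": 0, "wz": 0, "hand": 1}, {"tx": -1.7, "ty": -6.5, "tz": 0, "wx": 0, "wy": 0, "wz": 0, "hand": 1}, {"tx": -2.6, "ty": -9.5, "tz": 0.5, "wx": 0, "wy": 0, "wz": 0, "hand": 1}, {"tx": -3.2, "ty": -11.5, "tz": 1, "wx": 0, "wy": 0, "wz": 0, "hand": 1}, {"tx": -3.5, "ty": -12.8, "tz": 1, "wx": 0, "wy": 0, "wz": 0, "hand": 1}, {"tx": -3.5, "ty": -12.8, "tz": 1, "wx": 0, "wy": 0, "wz": 0, "hand": 1}, {"tx": -3.5, "ty": -12.8, "tz": 1, "wx": 0, "wy": 0, "wz": 0, "hand": 1}])

```text
t: 5.87
tool_pos: [0.4573, -0.193, 0.3112]
tool_rot: [-0.002, 0.177, 0.984, 0.001]
ft_force: [-0.2, 0.3, -3.3]
width: 0.0238
grasp_force: 30.0
```

```bash
python3 -c "
from h import *
c=np.deg2rad(-20.3);ox,oy=.4915,-.2168
f=grab_frame('side');print(spot_point(f,'carrier_mid')[:1])
P=[ox-.04*np.cos(c),oy-.04*np.sin(c)]
s=state();print('expected mid px',proj(f,[*s['tool_pos'][:2],s['tool_pos'][2]-.2035+.0385]))
cv2.imwrite('pics/side2.png',cv2.resize(f['image'][150:340,190:410],None,fx=3,fy=3))
# predicted dock rail top corners (side crop px)
e=np.array([np.cos(c),np.sin(c)]);n=np.array([-e[1],e[0]])
for y in(.043,-.043):
  for x in(-.12,.12):
    print(x,y,((proj(f,[*(np.array([ox,oy])+x*e+y*n),.012])-[190,150])*3).round())
go(*P,.26,159.7)"
```

```text
[{'pixel': [260.8, 239.0], 'p': 0.86}]
expected mid px [259.30100817 238.08263307]
-0.12 0.043 [ 85. 396.]
0.12 0.043 [454. 400.]
-0.12 -0.043 [ 72. 499.]
0.12 -0.043 [477. 504.]
t 5.97 pos [ 0.4578 -0.192   0.312 ] F [-1.3 -0.2 -2.9] w 0.0237 30.0
 shift cm [-0.03 -1.16  5.2 ]  rot [ 0.0007 -0.0026  0.0005]
```

View pics/side2.png

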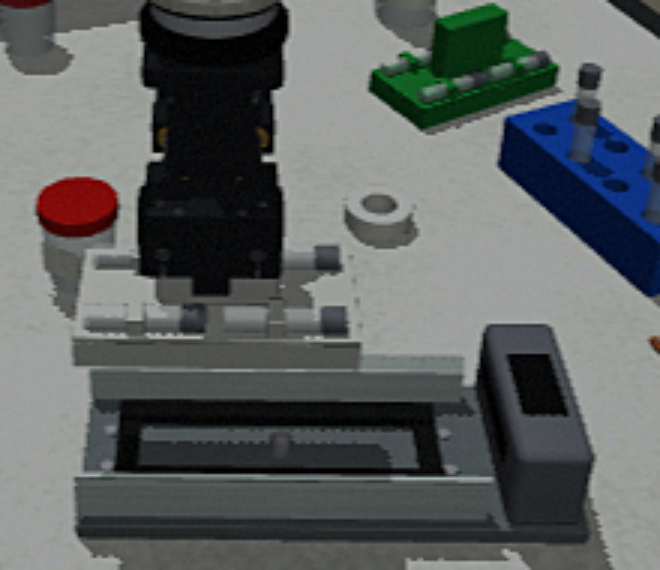

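Side view: the carrier is held level above the channel, its near bottom edge running crop (75,365) to (360,365), and the pin tip is at crop (281,433). Next I'll triangulate the pin and pad corners from both views.

```bash
python3 - <<'E'
from h import *
f=grab_frame("side");t=grab_frame("top")
S=lambda p:[p[0]/3+190-.33,p[1]/3+150-.33]
T=lambda p:[(p[0]-384)/3.2+330-.35,p[1]/3.2+145-.35]
for n,s,p,z in[("pin",(281,433),(538,277),.026),("padFarOpen",(120,401),(448,393),.02),("padFarHead",(432,404),(527,140),.02),("padNearHead",(442,475),(621,168),.02),("padNearOpen",(115,472),(541,430),.02)]:
    o1,d1=ray(f,S(s));o2,d2=ray(t,T(p))
    a=np.linalg.lstsq(np.c_[d1,-d2],o2-o1,rcond=None)[0]
    print(n,"side",atz(f,S(s),z).round(4)[:2],"top",atz(t,T(p),z).round(4)[:2],"tri",((o1+a[0]*d1+o2+a[1]*d2)/2).round(4))
E
```

```text
pin side [ 0.4957 -0.2189] top [ 0.4925 -0.2162] tri [ 0.4945 -0.2173  0.0243]
padFarOpen side [ 0.4115 -0.1536] top [ 0.4108 -0.1497] tri [ 0.4115 -0.1506  0.017 ]
padFarHead side [ 0.5988 -0.2225] top [ 0.594  -0.2159] tri [ 0.598  -0.2185  0.0156]
padNearHead side [ 0.5761 -0.2772] top [ 0.5733 -0.2836] tri [ 0.5726 -0.2816  0.0256]
padNearOpen side [ 0.3921 -0.2098] top [ 0.3855 -0.214 ] tri [ 0.3883 -0.2132  0.0242]
```

Request:
apply_moves(rows=[{"tx": 0, "ty": -0.6, "tz": 0.5, "wx": 0, "wy": 0, "wz": 0, "hand": 1}, {"tx": 0, "ty": -1.1, "tz": 1.5, "wx": 0, "wy": 0, "wz": 0, "hand": 1}, {"tx": 0, "ty": -1.1, "tz": 3, "wx": 0, "wy": 0, "wz": 0, "hand": 1}, {"tx": 0, "ty": -1.1, "tz": 4.5, "wx": 0, "wy": 0, "wz": 0, "hand": 1}, {"tx": 0, "ty": -1.1, "tz": 5.5, "wx": 0, "wy": 0, "wz": 0, "hand": 1}, {"tx": 0, "ty": -1.1, "tz": 5.8, "wx": 0, "wy": 0, "wz": 0, "hand": 1}, {"tx": 0, "ty": -1.1, "tz": 5.8, "wx": 0, "wy": 0, "wz": 0, "hand": 1}, {"tx": 0, "ty": -1.1, "tz": 5.8, "wx": 0, "wy": 0, "wz": 0, "hand": 1}])

```text
t: 6.73
tool_pos: [0.4546, -0.2032, 0.2553]
tool_rot: [-0.0, 0.176, 0.984, -0.0]
ft_force: [0.7, 0.3, -3.2]
width: 0.0239
grasp_force: 30.0
```

```bash
python3 -c "
from h import *
c=np.deg2rad(-20.3);ox,oy=.492,-.2166
f=grab_frame('side');g=grab_frame('top')
cv2.imwrite('pics/both3.png',np.hstack([cv2.resize(f['image'][200:350,190:390],(800,600))[::1,:][:, :480],cv2.resize(g['image'][145:295,330:430],(320,480)) if 0 else cv2.resize(g['image'][145:295,330:410],(320,600))]))
P=[ox-.042*np.cos(c),oy-.042*np.sin(c)]
go(*P,.23,159.7)"
```

```text
t 6.83 pos [ 0.4549 -0.2033  0.2561] F [ 0.7  0.  -3. ] w 0.0239 30.0
 shift cm [0.27 0.04 2.61]  rot [-0.0002  0.0016  0.0007]
```

View pics/both3.png

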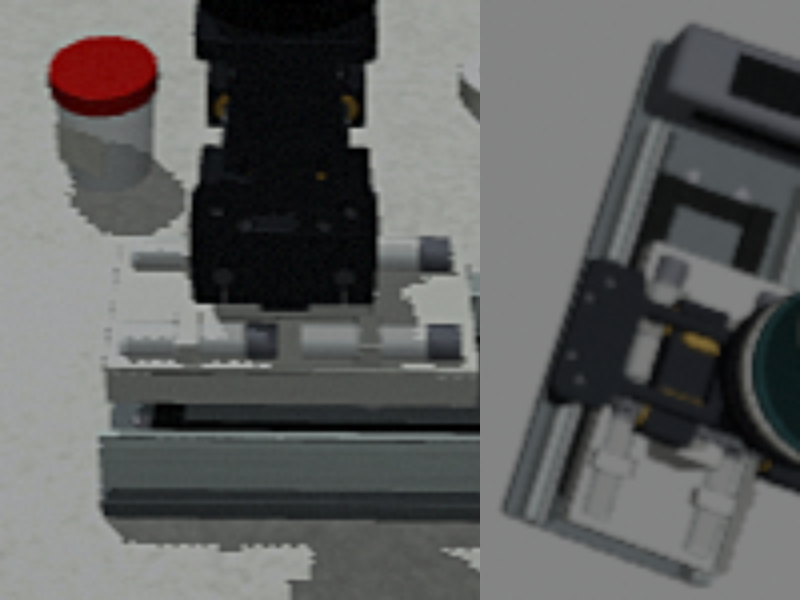

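Both views: the carrier is just above the rails, in line with the channel, and its rear edge is about level with the open end (side crop 107 against 102). Lowering.

Request:
apply_moves(rows=[{"tx": 0.2, "ty": 0, "tz": 0.3, "wx": 0, "wy": 0, "wz": 0, "hand": 1}, {"tx": 0.2, "ty": 0, "tz": 0.6, "wx": 0, "wy": 0, "wz": 0, "hand": 1}, {"tx": 0.2, "ty": 0, "tz": 0.9, "wx": 0, "wy": 0, "wz": 0, "hand": 1}, {"tx": 0.2, "ty": 0, "tz": 1.2, "wx": 0, "wy": 0, "wz": 0, "hand": 1}, {"tx": 0.2, "ty": 0, "tz": 1.2, "wx": 0, "wy": 0, "wz": 0, "hand": 1}])

```text
t: 7.25
tool_pos: [0.4522, -0.2022, 0.2425]
tool_rot: [-0.001, 0.176, 0.984, 0.0]
ft_force: [0.1, -0.0, -2.6]
width: 0.0239
grasp_force: 30.0
```

Request:
apply_moves(rows=[{"tx": 0, "ty": 0, "tz": 0.3, "wx": 0, "wy": 0, "wz": 0, "hand": 1}, {"tx": 0, "ty": 0, "tz": 0.6, "wx": 0, "wy": 0, "wz": 0, "hand": 1}, {"tx": 0, "ty": 0, "tz": 0.9, "wx": 0, "wy": 0, "wz": 0, "hand": 1}, {"tx": 0, "ty": 0, "tz": 1.2, "wx": 0, "wy": 0, "wz": 0, "hand": 1}, {"tx": 0, "ty": 0, "tz": 1.2, "wx": 0, "wy": 0, "wz": 0, "hand": 1}])

```text
t: 7.67
tool_pos: [0.4522, -0.2022, 0.2305]
tool_rot: [-0.001, 0.176, 0.984, 0.0]
ft_force: [-1.0, -0.0, -2.8]
width: 0.0238
grasp_force: 30.0
```

Request:
apply_moves(rows=[{"tx": 0, "ty": 0, "tz": 0.1, "wx": 0, "wy": 0, "wz": 0, "hand": 1}, {"tx": 0, "ty": 0, "tz": 0.2, "wx": 0, "wy": 0, "wz": 0, "hand": 1}, {"tx": 0, "ty": 0, "tz": 0.2, "wx": 0, "wy": 0, "wz": 0, "hand": 1}, {"tx": 0, "ty": 0, "tz": 0.2, "wx": 0, "wy": 0, "wz": 0, "hand": 1}])

```text
t: 8.0
tool_pos: [0.4526, -0.2024, 0.2293]
tool_rot: [0.0, 0.176, 0.984, -0.0]
ft_force: [-0.5, 0.2, -3.1]
width: 0.0235
grasp_force: 30.0
```

Request:
apply_moves(rows=[{"tx": 0, "ty": 0, "tz": 0.1, "wx": 0, "wy": 0, "wz": 0, "hand": 1}, {"tx": 0, "ty": 0, "tz": 0.15, "wx": 0, "wy": 0, "wz": 0, "hand": 1}, {"tx": 0, "ty": 0, "tz": 0.15, "wx": 0, "wy": 0, "wz": 0, "hand": 1}, {"tx": 0, "ty": 0, "tz": 0.15, "wx": 0, "wy": 0, "wz": 0, "hand": 1}])

```text
t: 8.33
tool_pos: [0.4527, -0.2025, 0.2288]
tool_rot: [0.0, 0.176, 0.984, -0.0]
ft_force: [-3.8, 2.5, 5.1]
width: 0.0239
grasp_force: 30.0
```

```bash
python3 -c "
from h import *
c=np.deg2rad(-20.3);ox,oy=.492,-.2166
go(ox,oy,.2285,159.7); print(state()['moment'])"
```

```text
t 8.33 pos [ 0.4527 -0.2025  0.2288] F [-3.8  2.5  5.1] w 0.0239 30.0
 shift cm [-4.18  0.04  0.03]  rot [-0.0001  0.0001  0.0006]
[0.24240302 0.32020288 0.0014684 ]
```

Request:
apply_moves(rows=[{"tx": -0.4, "ty": 0, "tz": -0.05, "wx": 0, "wy": 0, "wz": 0, "hand": 1}, {"tx": -0.8, "ty": 0, "tz": -0.05, "wx": 0, "wy": 0, "wz": 0, "hand": 1}, {"tx": -1.2, "ty": 0, "tz": -0.05, "wx": 0, "wy": 0, "wz": 0, "hand": 1}, {"tx": -1.6, "ty": 0, "tz": -0.05, "wx": 0, "wy": 0, "wz": 0, "hand": 1}, {"tx": -2.0, "ty": 0, "tz": -0.05, "wx": 0, "wy": 0, "wz": 0, "hand": 1}, {"tx": -2.4, "ty": 0, "tz": -0.05, "wx": 0, "wy": 0, "wz": 0, "hand": 1}, {"tx": -2.8, "ty": 0, "tz": -0.05, "wx": 0, "wy": 0, "wz": 0, "hand": 1}, {"tx": -3.0, "ty": 0, "tz": -0.05, "wx": 0, "wy": 0, "wz": 0, "hand": 1}])

```text
t: 9.0
tool_pos: [0.4811, -0.213, 0.229]
tool_rot: [-0.0, 0.176, 0.984, -0.0]
ft_force: [-3.4, 1.5, 7.4]
width: 0.0237
grasp_force: 30.0
```

Request:
apply_moves(rows=[{"tx": 0, "ty": 0, "tz": 0, "wx": 0, "wy": 0, "wz": 0, "hand": 1}, {"tx": 0, "ty": 0, "tz": 0, "wx": 0, "wy": 0, "wz": 0, "hand": 1}])

```text
t: 9.17
tool_pos: [0.4815, -0.2132, 0.2289]
tool_rot: [0.001, 0.176, 0.984, -0.0]
ft_force: [0.1, -0.1, 2.8]
width: 0.0237
grasp_force: 30.0
```

```bash
python3 -c "
from h import *
c=np.deg2rad(-20.3)
go(.494,-.2175,.2285,159.7); print(state()['moment'])"
```

```text
t 9.17 pos [ 0.4815 -0.2132  0.2289] F [ 0.1 -0.1  2.8] w 0.0237 30.0
 shift cm [-1.32  0.03  0.04]  rot [-0.0002  0.0023  0.0005]
[-0.01021703  0.01086218 -0.01559434]
```

Request:
apply_moves(rows=[{"tx": -0.15, "ty": 0, "tz": 0.05, "wx": 0, "wy": 0, "wz": 0, "hand": 1}, {"tx": -0.3, "ty": 0, "tz": 0.05, "wx": 0, "wy": 0, "wz": 0, "hand": 1}, {"tx": -0.45, "ty": 0, "tz": 0.05, "wx": 0, "wy": 0, "wz": 0, "hand": 1}, {"tx": -0.6, "ty": 0, "tz": 0.05, "wx": 0, "wy": 0, "wz": 0, "hand": 1}, {"tx": -0.7, "ty": 0, "tz": 0.05, "wx": 0, "wy": 0, "wz": 0, "hand": 1}, {"tx": -0.8, "ty": 0, "tz": 0.05, "wx": 0, "wy": 0, "wz": 0, "hand": 1}, {"tx": -0.8, "ty": 0, "tz": 0.05, "wx": 0, "wy": 0, "wz": 0, "hand": 1}])

```text
t: 9.75
tool_pos: [0.4882, -0.2155, 0.2271]
tool_rot: [-0.0, 0.176, 0.984, 0.0]
ft_force: [0.8, -0.1, -3.1]
width: 0.0235
grasp_force: 30.0
```

Request:
apply_moves(rows=[{"tx": -0.1, "ty": 0, "tz": 0, "wx": 0, "wy": 0, "wz": 0, "hand": 1}, {"tx": -0.2, "ty": 0, "tz": 0, "wx": 0, "wy": 0, "wz": 0, "hand": 1}, {"tx": -0.2, "ty": 0, "tz": 0, "wx": 0, "wy": 0, "wz": 0, "hand": 1}])

```text
t: 10.0
tool_pos: [0.4902, -0.2163, 0.2276]
tool_rot: [-0.0, 0.176, 0.984, 0.0]
ft_force: [-0.5, 0.3, -2.5]
width: 0.0235
grasp_force: 30.0
```

Request:
apply_moves(rows=[{"tx": 0, "ty": 0, "tz": 0.1, "wx": 0, "wy": 0, "wz": 0, "hand": 1}, {"tx": 0, "ty": 0, "tz": 0.2, "wx": 0, "wy": 0, "wz": 0, "hand": 1}, {"tx": 0, "ty": 0, "tz": 0.3, "wx": 0, "wy": 0, "wz": 0, "hand": 1}, {"tx": 0, "ty": 0, "tz": 0.35, "wx": 0, "wy": 0, "wz": 0, "hand": 1}, {"tx": 0, "ty": 0, "tz": 0.35, "wx": 0, "wy": 0, "wz": 0, "hand": 1}])

```text
t: 10.42
tool_pos: [0.4899, -0.2162, 0.224]
tool_rot: [-0.0, 0.176, 0.984, 0.0]
ft_force: [0.4, 0.2, -3.2]
width: 0.0235
grasp_force: 30.0
```

```bash
python3 -c "
from h import *
go(.494,-.2175,.2229,159.7); print(state()['moment'])"
```

```text
t 10.42 pos [ 0.4899 -0.2162  0.224 ] F [ 0.4  0.2 -3.2] w 0.0235 30.0
 shift cm [-0.43  0.02  0.11]  rot [ 0.     -0.0005  0.0004]
[-0.0223151  -0.05125776 -0.03570534]
```

It has dropped over the pin: the underside is at about 21 mm and there is no side force. Now pressing.

Request:
apply_moves(rows=[{"tx": 0, "ty": 0, "tz": 0.1, "wx": 0, "wy": 0, "wz": 0, "hand": 1}, {"tx": 0, "ty": 0, "tz": 0.2, "wx": 0, "wy": 0, "wz": 0, "hand": 1}, {"tx": 0, "ty": 0, "tz": 0.3, "wx": 0, "wy": 0, "wz": 0, "hand": 1}, {"tx": 0, "ty": 0, "tz": 0.4, "wx": 0, "wy": 0, "wz": 0, "hand": 1}, {"tx": 0, "ty": 0, "tz": 0.4, "wx": 0, "wy": 0, "wz": 0, "hand": 1}, {"tx": 0, "ty": 0, "tz": 0.4, "wx": 0, "wy": 0, "wz": 0, "hand": 1}])

```text
t: 10.92
tool_pos: [0.4902, -0.2163, 0.2207]
tool_rot: [0.0, 0.176, 0.984, -0.0]
ft_force: [-2.6, 1.4, 5.8]
width: 0.0239
grasp_force: 30.0
```

Request:
apply_moves(rows=[{"tx": 0, "ty": 0, "tz": 0.1, "wx": 0, "wy": 0, "wz": 0, "hand": 1}, {"tx": 0, "ty": 0, "tz": 0.2, "wx": 0, "wy": 0, "wz": 0, "hand": 1}, {"tx": 0, "ty": 0, "tz": 0.3, "wx": 0, "wy": 0, "wz": 0, "hand": 1}, {"tx": 0, "ty": 0, "tz": 0.3, "wx": 0, "wy": 0, "wz": 0, "hand": 1}, {"tx": 0, "ty": 0, "tz": 0.3, "wx": 0, "wy": 0, "wz": 0, "hand": 1}])

```text
t: 11.33
tool_pos: [0.4902, -0.2163, 0.2179]
tool_rot: [0.0, 0.176, 0.984, -0.0]
ft_force: [-3.2, 1.6, 7.5]
width: 0.0239
grasp_force: 30.0
```

Request:
apply_moves(rows=[{"tx": 0, "ty": 0, "tz": 0.1, "wx": 0, "wy": 0, "wz": 0, "hand": 1}, {"tx": 0, "ty": 0, "tz": 0.15, "wx": 0, "wy": 0, "wz": 0, "hand": 1}, {"tx": 0, "ty": 0, "tz": 0.15, "wx": 0, "wy": 0, "wz": 0, "hand": 1}, {"tx": 0, "ty": 0, "tz": 0.15, "wx": 0, "wy": 0, "wz": 0, "hand": 1}])

```text
t: 11.67
tool_pos: [0.4903, -0.2163, 0.2172]
tool_rot: [0.0, 0.176, 0.984, -0.0]
ft_force: [-6.8, 2.9, 11.4]
width: 0.0235
grasp_force: 30.0
```

Request:
apply_moves(rows=[{"tx": 0, "ty": 0, "tz": 0.1, "wx": 0, "wy": 0, "wz": 0, "hand": 1}, {"tx": 0, "ty": 0, "tz": 0.1, "wx": 0, "wy": 0, "wz": 0, "hand": 1}, {"tx": 0, "ty": 0, "tz": 0.1, "wx": 0, "wy": 0, "wz": 0, "hand": 1}])

```text
t: 11.92
tool_pos: [0.4903, -0.2164, 0.2171]
tool_rot: [0.0, 0.176, 0.984, -0.0]
ft_force: [-8.0, 3.8, 18.5]
width: 0.0238
grasp_force: 30.0
```

```bash
python3 -c "
from h import *
f=grab_frame('side');g=grab_frame('top')
for _ in range(4): grab_frame('side')
s=state();print(s['tool_pos'],s['ft_force'],s['moment'],s['width'])
cv2.imwrite('pics/fin.png',cv2.resize(f['image'][190:340,190:390],(800,600)))"
```

```text
[ 0.49032689 -0.2163566   0.21709813] [-8.37283714  3.27523558 18.60512864] [0.58213732 1.22079672 0.02197091] 0.023476885693823817
```

View pics/fin.png

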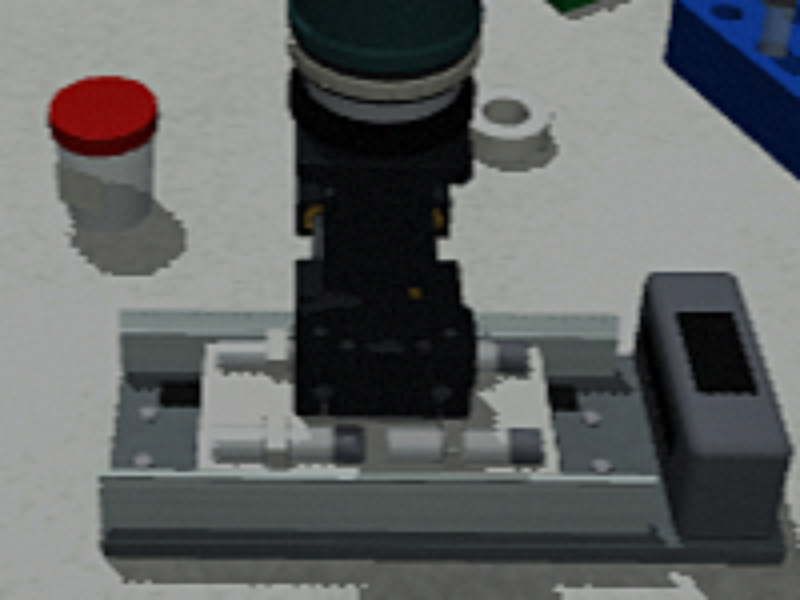

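The carrier sits deep in the channel at crop (200–555, 340–470). It is level and bottomed at a steady push of about 21 N, and the cup and tape in view have not moved. Handing in.

```bash
python3 -c "
from station import *
print(hand_in())"
```

```text
the job is handed in; nothing more can be done
None
```

The carrier slid along the channel and dropped over the pin; I handed in with it held fully down at about 21 N, after about 12 s of the 58 s allowed, but the hand-in gave no verdict.

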